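Shut the flip lids along a screw tray and push it home

TASK

The screw tray stands pulled out of its steel carrier with its row of flip lids standing open. Run the fingertips lightly along the row to fold all six lids flat shut, and then push the tray fully home into its carrier. Do not force anything, never push the tray in under the carrier's roof while a lid still stands up, and leave the jar, the bolt and the screwdriver where they lie.

Things in the scene. Friction and masses are not known exactly. Their poses are not given: they have to be found in the camera images.
- carrier: grey sheet-steel carrier fixed to the bench, a flat box 228 wide (y) x 76 deep (x) x 44 mm high, open at its front (-x). Origin on the bench under it; front edge at x = -36 mm, back at +40 mm. x points from front to back (the tray slides home along +x), y to the left seen from the front, z up.
- tray (a joint): slide of the black tray in the carrier, m: 0 = home, its front plate shut against the carrier's front edge; grows as the tray comes out towards -x of the carrier. Starts at 0.068 to 0.074, stop at 0.078. Stays where left; about 3 N moves it. Its six bins stand in a row along y, each 34 mm wide (y) and 66 mm deep (x).
- row_left (a point): point on the tray at the left (+y) end of the row of bins, middle of the row's depth, at the height of the upper face of the shut lids (36.5 mm above the bench). Moves with the tray; axes as the carrier's.
- row_right (a point): the same at the right (-y) end of the row, 204 mm from row_left. The fingertips travel from row_left to row_right to fold the lids down.
- tray_front (a point): middle of the outer face of the tray's front plate, 20.5 mm above the bench. Moves with the tray; x points into the tray, towards home. The plate is 224 mm wide, from 1 to 40 mm above the bench; a 4 mm lip runs along it above this point, label frames stand 1 mm out.
- lid1 (a joint): hinge of lid 1 of 6, counted from the left (+y), rad: 0 = shut flat, 1.57 = upright; starts at 0.6 to 1.75 (past upright, leaning left). A grey plate 60 (x) x 32 (y) x 2.5 mm, hinged along its left (+y) edge on the tray; its right edge is free and lifts. Stays where left; the hinge takes 0.008 N m (0.25 N at the free edge). Shut, it rests on the bin's walls.
- lid2 (a joint): hinge of lid 2 of 6, counted from the left (+y), rad: 0 = shut flat, 1.57 = upright, starts anywhere from 0.6 to 1.75 (leaning back to the left). As lid1.
- lid3 (a joint): hinge of lid 3 of 6, counted from the left (+y), rad: 0 = shut flat, 1.57 = upright, starts anywhere from 0.6 to 1.75 (leaning back to the left). As lid1.
- lid4 (a joint): hinge of lid 4 of 6, counted from the left (+y), rad: 0 = shut flat, 1.57 = upright, starts anywhere from 0.6 to 1.75 (leaning back to the left). As lid1.
- lid5 (a joint): hinge of lid 5 of 6, counted from the left (+y), rad: 0 = shut flat, 1.57 = upright, starts anywhere from 0.6 to 1.75 (leaning back to the left). As lid1.
- lid6 (a joint): hinge of lid 6 of 6, counted from the left (+y), rad: 0 = shut flat, 1.57 = upright, starts anywhere from 0.6 to 1.75 (leaning back to the left). As lid1.
- jar_screws: jar with a screw cap, 66 mm across, 100 mm high; origin at the middle of its underside. Leave alone.
- bolt_big: big hexagon bolt lying down, 70 mm long, 28 mm wide, 24 mm high; origin at the middle of its underside. Leave alone.
- screwdriver_b: screwdriver lying down, 165 mm long, 26 mm thick; origin at the middle of its underside. Leave alone.

How it is judged:
On the way:
1. all six lids are shut (each below 0.08 rad) while the tray is still out (value of joint each of lid1, lid2, lid3, lid4, lid5, lid6 below 0.08 rad and value of joint tray above 0.05 m), for 0.2 s.
At the end, for the whole second after the job is handed in: the tray is home in the carrier (within 4 mm) and at rest, with all six lids shut (each within 0.08 rad, about 2.5 mm at its free edge) (value of joint each of lid1, lid2, lid3, lid4, lid5, lid6 below 0.08 rad and value of joint tray below 0.004 m and velocity of joint tray between -0.005 and 0.005 m/s); the robot touches nothing.
It fails at once if the tray goes in under the roof with a lid still standing up (value of joint tray below 0.05 m and value of joint any of lid1, lid2, lid3, lid4, lid5, lid6 above 0.2 rad).
It fails at once if the tray, a lid or the carrier is forced with more than 30 N (contact force between the fingers and carrier above 30 N).
It fails at once if the jar is moved or picked up (distance of jar_screws from where it was at the start of the episode above 0.015 m).
It fails at once if the bolt is moved or picked up (distance of bolt_big from where it was at the start of the episode above 0.015 m).
It fails at once if the screwdriver is moved or picked up (distance of screwdriver_b from where it was at the start of the episode above 0.015 m).
It also fails if it takes over 58 s, if anything falls off the work surface, if the arm or the gripper's body presses on something with over 40 N, if the wrist force passes 120 N, or if a joint passes its speed limit or range.

ROBOT

A 6-joint arm with a two-finger parallel gripper is mounted at the origin on the work surface; the furniture and walls round the work are solid. World frame = base frame: x ahead of the robot, y to its left, z up, the work surface at z = 0. Lengths are in m, angles in rad, forces in N, time in s.
With the tool pointing down it reaches from about 0.375 to 0.9 m from the base axis. Payload 3.1 kg.
Tool frame: the origin (TCP) lies midway between the tips of the shut fingers; the grasp point (between the pads) lies 19 mm behind it; z points along the fingers, y is the line along which they close (so a half turn about z gives the same grasp; the last joint's range is limited). The gripper opens to 85 mm and grips with 20 to 120 N. Pads are 22 mm wide; open, the fingers measure 114 mm over their backs; the gripper's body (76 mm by 85 mm) begins 54 mm behind the grasp point. The pads swing forward as they close: fully open they stand 13 mm farther back than shut.
Start: joints at [1.111, 0.527, 1.433, -0, 1.181, -0.178], TCP at [0.173, 0.601, 0.199] pointing down, gripper open.
Joint ranges: [-3.08, 3.08], [-0.75, 2.2], [0.22, 2.44], [-1.43, 4.57], [0, 2.65], [-2.85, 2.85]. Speed limits (rad/s): [2.79, 2.79, 3.14, 3.14, 3.14, 3.14].

INTERFACE

Orientations are given as a unit quaternion [x, y, z, w].
In Python, from station import manip gives the robot as it stands.
- The arm moves only by the tool drive_tool, never from a script. Its argument "motion" is a list that holds one entry, the list of rows, each a list of 5 numbers: the finger opening in mm, from 0 to 85.4, then the shift along the tool's x, y, z in units of 30 mm (1.0 is 30 mm), then the turn about the tool's z in units of 8 degrees (1.0 is 8 degrees). In form: [[[fingers, x, y, z, yaw], ...]]. A call has 1 to 10 rows; each row is the pose to reach, as a shift and turn from the pose commanded when the call began, along the tool's axes at that moment; what a row does not reach only later rows make up. A row lasts 1/10 s, in which the tool goes at most 50 mm and 8.59 degrees, less where a joint would pass 70% of its speed; a pose out of reach is approached as far as the arm can. A call with a gripper value outside its range is refused whole. The fingers move at their own pace and stop on an object; "squeeze" is the grip in N (left out, the last holds). Time passes only in rows, so rows that repeat a pose let the fingers close. It gives the time, the measured TCP pose, the force, the opening and the grip force at its end, in the units of the state.
- manip.sense(): the state, without advancing time (a new reading comes with each control period).
- manip.snapshot(name): name is "scene" or "top" or "wrist"; returns the picture (480x640x3 uint8, red, green, blue); there is no depth.
- manip.camera_model(name): a dict with "fov_y" (degrees; the focal length in pixels is half the picture's height over the tangent of half this angle, whatever the lens; pixels are square), "cx", "cy" (the principal point, pixels), "origin" and "orientation" of the camera in the world. Camera axes: x right, y up, looking along -z (the intrinsics and any distortion apply to the point x, -y, -z); pixel columns grow to the right and rows downward; lengths in m; the calibration is good to about 2 mm. A picture is of the moment at which its call begins: read the wrist's pose just before it. camera_model takes no time and is no camera call; for the wrist camera it gives the pose at the moment of the call.
- manip.sign_off(): hands the job in; it is judged then, once.
The state is a dict: "t": time; "q": joint angles; "qd": joint speeds; "tau": joint torques, N m; "tcp_pos": TCP position; "tool_rot": TCP orientation; "force": force on the tool from outside, world axes, zero at the start; "ft_torque": the same for the moment, N m; "finger_gap": opening from 0.0 (shut) to 1.0 (fully open); "gripper_force": force on a finger pad.
Only numpy, scipy, OpenCV 4.12 (cv2) and the standard library are available. Lean on these libraries where they do the work, as an engineer would, in place of code of your own. Each camera call takes 0.05 s, during which the arm holds its last target. There are 200 camera calls.

## Working session

There is one attempt and no reset: what is moved stays moved. The work goes in short steps, Python scripts to look and compute and a tool call to move; the robot and the scene stay as the last step left them, time stands still between calls to the robot, and variables do not carry over. Pictures are saved under pics/ and viewed, at most 10 in all, crops included, and the job is handed in when it is done.

Besides the shell and the picture viewer there is one more tool, called after ">>>" as a command line: name --argument value ..., lists and objects as JSON in quotes. drive_tool: Moves the arm, as the interface text tells. Its arguments: {"type":"object","properties":{"motion":{"type":"array","items":{"type":"array","items":{"type":"array","items":{"type":"number"}}}},"squeeze":{"type":"number"}},"required":["motion"]}

```bash
mkdir -p pics; python3 - <<'E'
from station import manip
import cv2
s=manip.sense();print(s['t'],s['tcp_pos'],s['tool_rot'],s['force'])
for n in("scene","top"):
    print(manip.camera_model(n))
    cv2.imwrite(f"pics/{n}0.png",manip.snapshot(n)[:,:,::-1])
E
```

```text
0.0 [0.17281521 0.59982111 0.19841627] [ 1.39914096e-01  9.90163035e-01 -1.04534338e-03 -3.42381027e-04] [-0.05031232  0.07953516  0.31825957]
{'fov_y': 43.4331652209582, 'cx': 321.820163107079, 'cy': 234.68480010450682, 'origin': array([-0.05628832, -0.37153381,  0.88941147]), 'orientation': array([ 0.30503747, -0.16232079, -0.43283959,  0.83261876])}
{'fov_y': 44.62308580805333, 'cx': 325.06016247081095, 'cy': 241.46408284841485, 'origin': array([0.37608207, 0.03472915, 1.20019845]), 'orientation': array([ 0.04204379, -0.04863071, -0.70210479,  0.70916587])}
```

View pics/top0.png

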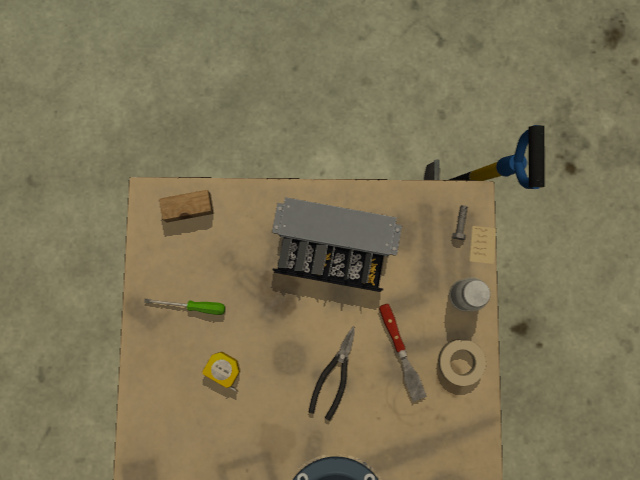

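View pics/scene0.png

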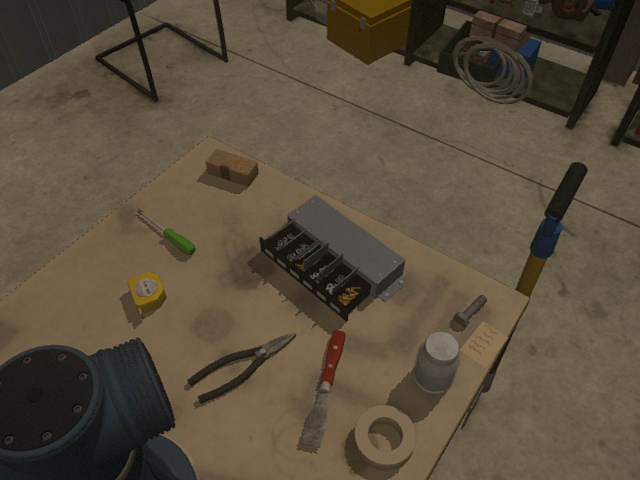

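The top view shows the carrier around (337,225), with the tray out towards the robot and its front plate running from (275,272) to (381,290). The jar is at (471,294) and the bolt at (460,222). I'll enlarge both views.

```bash
cat > h.py <<'E'
import numpy as np
from scipy.spatial.transform import Rotation as R
from station import manip
def cam(n):
    c=manip.camera_model(n); f=240/np.tan(np.radians(c['fov_y']/2))
    return f,c['cx'],c['cy'],np.array(c['origin']),R.from_quat(c['orientation']).as_matrix()
def proj(C,p):
    f,cx,cy,o,M=C; v=(np.atleast_2d(p)-o)@M
    return np.c_[cx+f*v[:,0]/-v[:,2],cy-f*v[:,1]/-v[:,2]]
def back(C,uv,z):
    f,cx,cy,o,M=C; d=M@np.array([(uv[0]-cx)/f,-(uv[1]-cy)/f,-1]); return o+d*(z-o[2])/d[2]
E
python3 - <<'E'
from h import *
import cv2
for n in("top","scene"):
    C=cam(n);print(n,proj(C,[[0,0,0],[.173,.6,.2]]).round())
a=cv2.imread("pics/top0.png")[190:310,260:420];cv2.imwrite("pics/topc.png",cv2.resize(a,None,fx=5,fy=5,interpolation=2))
a=cv2.imread("pics/scene0.png")[185:330,245:425];cv2.imwrite("pics/scc.png",cv2.resize(a,None,fx=4.1,fy=4.1,interpolation=2))
E
```

```text
top [[335. 511.]
 [-26. 438.]]
scene [[123. 505.]
 [-80. 161.]]
```

View pics/topc.png

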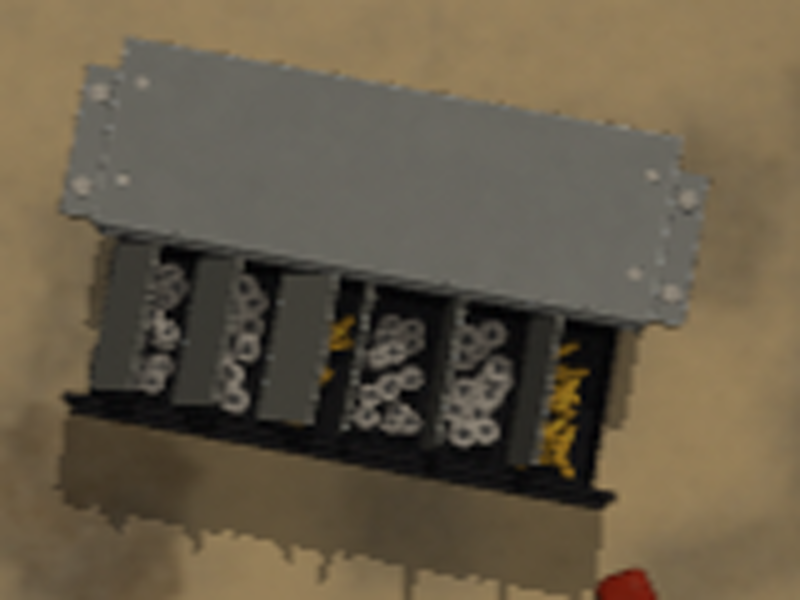

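View pics/scc.png

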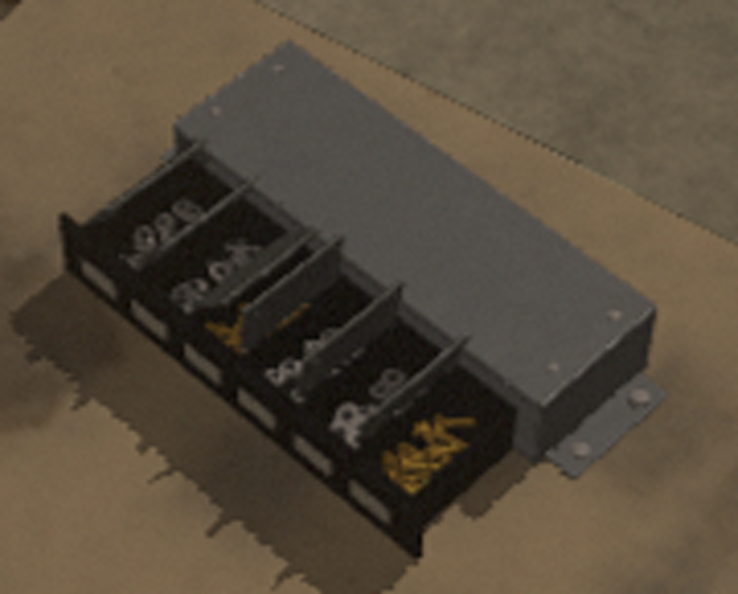

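The crops show six lids standing up between about 0.9 and 1.7 rad. The roof corners are at about (125,38), (682,137), (103,218) and (657,320) in the top crop, and (292,42), (655,312), (178,125) and (540,405) in the scene crop. I'll fit the pose from these.

```bash
cat >> h.py <<'E'
def fit():
    from scipy.optimize import least_squares
    P=[(.040,.114),(.040,-.114),(-.036,.114),(-.036,-.114)]
    T=np.array([(125,38),(682,137),(103,218),(657,320),(65,397),(613,497)])/5+[260,190]
    S=np.array([(292,42),(655,312),(178,125),(540,405),(62,215),(418,540)])/4.1+[245,185]
    Ct,Cs=cam("top"),cam("scene")
    def pts(v):
        L=[(a,b,.044) for a,b in P]+[(-.0395-v[3],.112,.04),(-.0395-v[3],-.112,.04)]
        return R.from_euler('z',v[2]).apply(L)+[v[0],v[1],0]
    f=lambda v:np.r_[proj(Ct,pts(v))-T,proj(Cs,pts(v))-S].ravel()
    r=least_squares(f,[.55,0,-.17,.07]);return r.x,f(r.x).reshape(-1,2)
E
python3 - <<'E'
from h import *
v,e=fit();print(v,e.round(1))
Ct=cam("top")
Rz=R.from_euler('z',v[2])
w=lambda p:(Rz.apply(p)+[v[0],v[1],0]).round(4)
d=v[3]
print("rowL",w([-.036-d+.036,.102,.0365]),"rowR",w([-d,-.102,.0365]),"front",w([-.0395-d,0,.0205]))
print("jar",back(Ct,(471,294),.1),"handle tip",back(Ct,(383,306),.01),"bolt",back(Ct,(460,222),.012))
s=manip.sense();M=R.from_quat(s['tool_rot']).as_matrix();print(M.round(3),s['q'])
E
```

```text
[ 0.55502171 -0.00151824 -0.17802948  0.07038464] [[ 1.2 -0.5]
 [ 1.4  0.7]
 [-1.8  0.2]
 [-0.1  1.1]
 [-0.4  1. ]
 [ 1.   2.2]
 [ 0.1 -0.3]
 [ 1.4 -0.5]
 [-0.6 -0.3]
 [ 1.1  1.3]
 [-1.   0.6]
 [ 0.3 -5.7]]
rowL [0.5038 0.1113 0.0365] rowR [ 0.4677 -0.0894  0.0365] front [0.4469 0.0179 0.0205]
jar [ 0.42144748 -0.25013862  0.1       ] handle tip [ 0.39918627 -0.09423295  0.01      ] bolt [ 0.57288758 -0.25353304  0.012     ]
[[-0.961  0.277 -0.001]
 [ 0.277  0.961 -0.002]
 [ 0.    -0.002 -1.   ]] [ 1.11151398e+00  5.28360601e-01  1.43379279e+00 -3.12804541e-05
  1.18138121e+00 -1.78465229e-01]
```

>>> drive_tool --motion '[[[0,-1.5,-1.15,0.2,-0.1],[0,-3,-2.3,0.4,-0.2],[0,-4.5,-3.45,0.6,-0.3],[0,-6,-4.6,0.8,-0.4],[0,-7.5,-5.75,1.0,-0.5],[0,-9,-6.9,1.2,-0.6],[0,-10.5,-8.05,1.4,-0.74],[0,-12,-9.2,1.6,-0.74],[0,-13.5,-10.35,1.8,-0.74],[0,-15,-11.5,2.0,-0.74]]]' --squeeze 20

```text
t: 1.1
tcp_pos: [0.4692, 0.1987, 0.1464]
tool_rot: [0.089, 0.996, 0.0, -0.0]
force: [1.7, 0.7, 0.1]
finger_gap: 0.0
gripper_force: 0.0
```

>>> drive_tool --motion '[[[0,0,0,0,0],[0,0,0,0,0]]]'

```text
t: 1.3
tcp_pos: [0.4685, 0.1994, 0.1463]
tool_rot: [0.09, 0.996, -0.0, -0.001]
force: [-0.5, 0.4, 0.2]
finger_gap: -0.001
gripper_force: 0.0
```

```bash
cat >> h.py <<'E'
def where():
    v=np.array([.5550,-.0015,-.178]);s=manip.sense()
    R0=R.from_euler('z',v[2]);p=R0.inv().apply(np.array(s['tcp_pos'])-[v[0],v[1],0])
    M=R.from_quat(s['tool_rot']).as_matrix()
    print("t",s['t'],"local mm",(p*1e3).round(1),"tool x in local",R0.inv().apply(M[:,0]).round(3),"z",R0.inv().apply(M[:,2]).round(4),"F",R0.inv().apply(s['force']).round(1),s['finger_gap'])
E
python3 -c "
from h import *
where()"
```

```text
t 1.3 local mm [-120.7  182.4  146.3] tool x in local [-1.     0.003  0.002] z [-1.7e-03 -2.0e-04 -1.0e+00] F [-0.6  0.3  0.2] -0.0005372342966468701
```

>>> drive_tool --motion '[[[0,-0.8,-0.7,0,0],[0,-1.63,-1.45,0,0],[0,-1.63,-1.45,0.8,0],[0,-1.63,-1.45,1.6,0],[0,-1.63,-1.45,2.4,0],[0,-1.63,-1.45,2.9,0],[0,-1.63,-1.45,3.13,0],[0,-1.63,-1.45,3.13,0]]]'

```text
t: 2.1
tcp_pos: [0.5074, 0.1503, 0.0522]
tool_rot: [0.088, 0.996, -0.0, -0.001]
force: [-0.2, 0.4, -0.2]
finger_gap: -0.0
gripper_force: 0.0
```

```bash
python3 -c "
from h import *
import cv2
where()
for n,sl,k in(('top',np.s_[170:320,240:440],3),):
    cv2.imwrite('pics/a.png',cv2.resize(manip.snapshot(n)[sl][:,:,::-1],None,fx=k,fy=k,interpolation=2))"
```

```text
t 2.1 local mm [-73.7 141.   52.2] tool x in local [-1.    -0.003  0.002] z [-2.5e-03 -5.0e-04 -1.0e+00] F [-0.3  0.4 -0.2] -0.00017027410458006094
```

View pics/a.png

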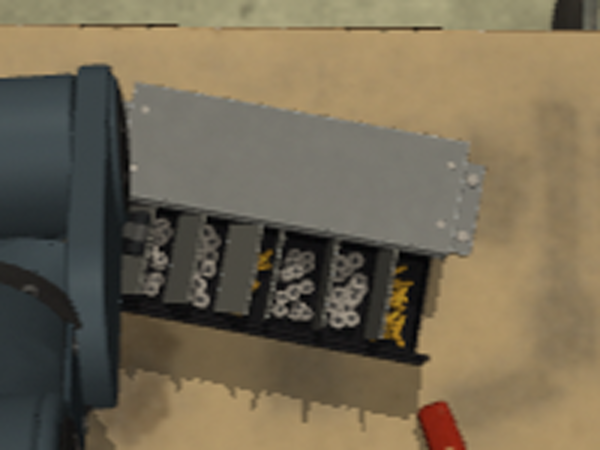

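The fingers stand just left of lid 1, partly hidden by the arm, and no lid has been disturbed. First pass is 15 mm above the shut height.

>>> drive_tool --motion '[[[0,0,-0.3,0,0],[0,0,-0.6,0,0],[0,0,-0.9,0,0],[0,0,-1.2,0,0],[0,0,-1.5,0,0],[0,0,-1.8,0,0],[0,0,-2.1,0,0],[0,0,-2.4,0,0],[0,0,-2.7,0,0],[0,0,-3.0,0,0]]]'

```text
t: 3.15
tcp_pos: [0.4929, 0.0597, 0.0529]
tool_rot: [0.089, 0.996, -0.0, -0.0]
force: [0.3, 0.2, 0.4]
finger_gap: -0.001
gripper_force: 0.0
```

```bash
python3 -c "
from h import *
where()"
```

```text
t 3.15 local mm [-71.9  49.2  52.9] tool x in local [-1.    -0.001  0.   ] z [-0. -0. -1.] F [0.3 0.2 0.4] -0.001262563820169571
```

>>> drive_tool --motion '[[[0,0,-0.3,0,0],[0,0,-0.6,0,0],[0,0,-0.9,0,0],[0,0,-1.2,0,0],[0,0,-1.5,0,0],[0,0,-1.8,0,0],[0,0,-2.1,0,0],[0,0,-2.4,0,0],[0,0,-2.7,0,0],[0,0,-3.0,0,0]]]'

```text
t: 4.15
tcp_pos: [0.477, -0.0289, 0.0529]
tool_rot: [0.089, 0.996, -0.0, 0.0]
force: [0.2, 0.2, -0.2]
finger_gap: -0.0
gripper_force: 0.0
```

>>> drive_tool --motion '[[[0,0,-0.3,0,0],[0,0,-0.6,0,0],[0,0,-0.9,0,0],[0,0,-1.2,0,0],[0,0,-1.5,0,0],[0,0,-1.8,0,0],[0,0,-2.1,0,0],[0,0,-2.4,0,0],[0,0,-2.6,-0.5,0],[0,0,-2.6,-1.5,0]]]'

```text
t: 5.15
tcp_pos: [0.4617, -0.1054, 0.0968]
tool_rot: [0.089, 0.996, 0.001, -0.002]
force: [0.2, -0.6, 0.9]
finger_gap: 0.001
gripper_force: 0.0
```

```bash
python3 -c "
from h import *
import cv2
where()
cv2.imwrite('pics/b.png',cv2.resize(manip.snapshot('scene')[150:350,220:450][:,:,::-1],None,fx=3,fy=3,interpolation=2))"
```

```text
t 5.15 local mm [ -73.4 -118.8   96.8] tool x in local [-1.     0.001  0.005] z [-0.0049  0.0013 -1.    ] F [ 0.3 -0.5  0.9] 0.0012322597022278695
```

View pics/b.png

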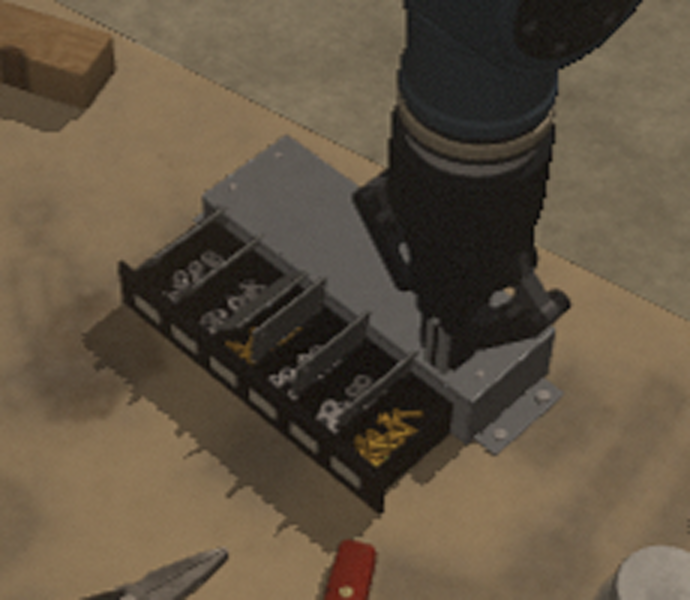

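The lids still stand exactly as before, and the fingertips appear at about (440,365) in the crop, over the roof. My idea of where the fingers are relative to the tray is off, so I'll check the TCP projection against the picture.

```bash
python3 -c "
from h import *
s=manip.sense();p=np.array(s['tcp_pos'])
C=cam('scene');q=proj(C,p)[0];print('tcp proj scene crop',(q-[220,150])*3, 'top',proj(cam('top'),p))
v,e=fit()
r=R.from_euler('z',v[2])
L=[(-.07,.102,.0365),(-.07,-.102,.0365),(-.036,-.114,.044),(-.036,.114,.044),(-.11,-.112,.04),(-.11,-.112,.001)]
print((proj(C,r.apply(L)+[v[0],v[1],0])-[220,150])*3)
w=cam('wrist');print(w[3],p)
import cv2;cv2.imwrite('pics/w.png',manip.snapshot('wrist')[:,:,::-1]); cv2.imwrite('pics/t2.png',manip.snapshot('top')[:,:,::-1])"
```

```text
tcp proj scene crop [446.80820812 384.38317123] top [[394.62056276 270.01366414]]
[[176.73280785 242.12169602]
 [416.9641033  434.66025823]
 [473.29792243 405.1030605 ]
 [203.30084476 195.51589192]
 [381.6306276  483.26079635]
 [379.02616504 520.78374214]]
[ 0.38876512 -0.09408083  0.27486456] [ 0.46504383 -0.10645705  0.10155828]
```

View pics/w.png

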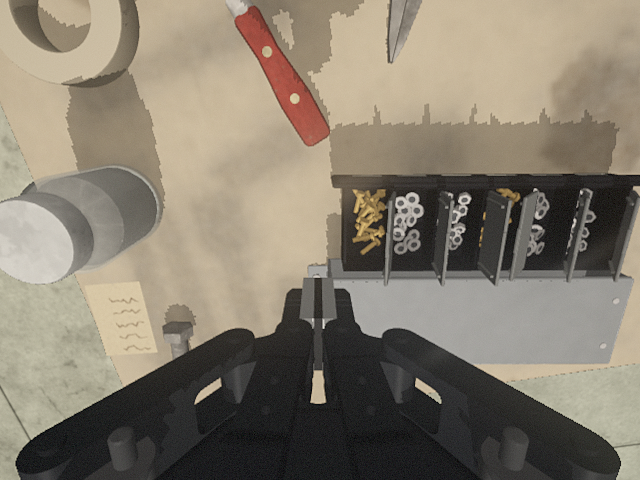

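```bash
python3 -c "
from h import *
import cv2
v,e=fit();r=R.from_euler('z',v[2])
im=cv2.imread('pics/scene0.png');iw=cv2.imread('pics/w.png')
C=cam('scene');W=cam('wrist')
a=cv2.resize(im[185:330,245:425],None,fx=4.1,fy=4.1,interpolation=2)
def dr(img,C,off,k,P,c):
    u=(proj(C,r.apply(P)+[v[0],v[1],0])-off)*k
    cv2.polylines(img,[u.round().astype(int).reshape(-1,1,2)],True,c,1)
for img,C,off,k in((a,C,[245,185],4.1),(iw,W,[0,0],1)):
    d=.0704
    for i in range(6):
        y=.101-.034*i
        dr(img,C,off,k,[(-d-.03,y,.0365),(-d+.03,y,.0365),(-d+.03,y,.0685),(-d-.03,y,.0685)],(0,255,0))
    dr(img,C,off,k,[(-.036,.114,.044),(-.036,-.114,.044),(.04,-.114,.044),(.04,.114,.044)],(0,0,255))
    dr(img,C,off,k,[(-.04-d,.112,.001),(-.04-d,-.112,.001),(-.04-d,-.112,.04),(-.04-d,.112,.04)],(255,255,0))
s=manip.sense();u=proj(W,np.array(s['tcp_pos']))[0];print(u)
cv2.circle(iw,tuple(int(x) for x in u),4,(255,0,255),1)
o=np.zeros((600,800,3),np.uint8);o[:300,:400]=cv2.resize(iw,(400,300));h=a.shape[0]
cv2.imwrite('pics/ov.png',np.vstack([a[:,:800]])); cv2.imwrite('pics/ow.png',iw)
b=np.vstack([np.hstack([cv2.resize(a,(400,322)),np.zeros((322,0,3),np.uint8)]),np.zeros((0,400,3),np.uint8)])
c=iw[120:480-20,250:640]
o=np.hstack([cv2.resize(a,(440,354)),cv2.resize(iw[100:400,300:640],(360,318),interpolation=2)[:318].copy() if 0 else cv2.copyMakeBorder(cv2.resize(iw[100:400,300:640],(360,318)),0,36,0,0,cv2.BORDER_CONSTANT)])
cv2.imwrite('pics/cmp.png',o)"
```

```text
[320.46280192 267.82699626]
```

View pics/cmp.png

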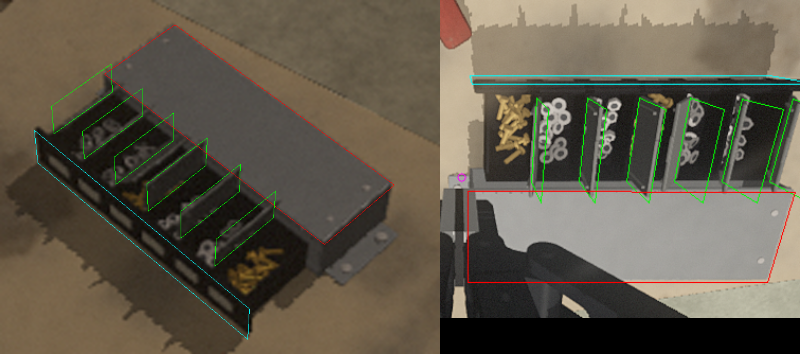

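The overlay shows the carrier and tray pose fits in both views, and the TCP projects about 10 px from the visible tips. I'll check numerically whether the lids moved, bin by bin.

```bash
python3 -c "
from h import *
import cv2
where()
v,e=fit();r=R.from_euler('z',v[2]);C=cam('scene')
i0=cv2.imread('pics/scene0.png').astype(int);i1=manip.snapshot('scene')[:,:,::-1].astype(int)
D=np.abs(i1-i0).mean(2)
for i in range(6):
    y=.101-.034*i;d=.07
    m=np.zeros((480,640),np.uint8)
    u=proj(C,r.apply([(-d-.03,y,.0365),(-d+.03,y,.0365),(-d+.03,y-.032,.0365),(-d-.03,y-.032,.0365)])+[v[0],v[1],0])
    cv2.fillPoly(m,[u.round().astype(int)],1);print(i+1,D[m>0].mean().round(1),m.sum())
cv2.imwrite('pics/scene1.png',i1)
a=np.hstack([x[190:310,250:370] for x in(i0,i1)]).astype(np.uint8);cv2.imwrite('pics/pair.png',cv2.resize(a,None,fx=3.33,fy=3.33,interpolation=2))"
```

```text
t 5.3 local mm [ -70.5 -118.8   99.3] tool x in local [-1.    -0.    -0.004] z [ 0.004  -0.0012 -1.    ] F [-0.1 -0.2 -1.6] -0.0024802173772568528
1 6.0 457
2 5.5 482
3 5.7 512
4 4.9 511
5 5.1 545
6 5.2 562[ WARN:0@1.587] global loadsave.cpp:1063 imwrite_ Unsupported depth image for selected encoder is fallbacked to CV_8U.
```

The lids have not moved: the differences are only noise, so the fingertips must have passed above them. The visible tips also look about 10–15 mm higher than the TCP. I'll go back and sweep at a TCP height of 40 mm, which is safe either way, and watch the force.

>>> drive_tool --motion '[[[0,0,1.3,0,0],[0,0,2.6,0,0],[0,0,3.9,0,0],[0,0,5.2,0,0],[0,0,6.5,0,0],[0,0,7.8,0,0],[0,0,8.6,0,0],[0,0,8.6,0.7,0],[0,0,8.6,1.4,0],[0,0,8.6,1.97,0]]]'

```text
t: 6.35
tcp_pos: [0.5075, 0.1494, 0.0367]
tool_rot: [0.088, 0.996, -0.0, -0.001]
force: [0.2, -0.5, 0.4]
finger_gap: -0.003
gripper_force: 0.0
```

>>> drive_tool --motion '[[[0,0,0,0,0],[0,0,0,0,0],[0,0,0,0,0]]]'

```text
t: 6.65
tcp_pos: [0.5093, 0.149, 0.0392]
tool_rot: [0.089, 0.996, 0.0, 0.0]
force: [0.3, 0.6, 0.1]
finger_gap: 0.001
gripper_force: 0.0
```

```bash
python3 -c "
from h import *
where()"
```

```text
t 6.65 local mm [-71.6 140.   39.2] tool x in local [-1.    -0.    -0.001] z [ 7.e-04  2.e-04 -1.e+00] F [0.1 0.6 0.1] 0.0009586486316253591
```

>>> drive_tool --motion '[[[0,0,-0.25,-0.1,0],[0,0,-0.5,-0.1,0],[0,0,-0.75,-0.1,0],[0,0,-1.0,-0.1,0],[0,0,-1.2,-0.1,0],[0,0,-1.4,-0.1,0],[0,0,-1.6,-0.1,0],[0,0,-1.8,-0.1,0],[0,0,-2.0,-0.1,0],[0,0,-2.2,-0.1,0]]]'

```text
t: 7.65
tcp_pos: [0.4972, 0.0836, 0.0418]
tool_rot: [0.089, 0.996, -0.0, -0.0]
force: [-0.0, 0.6, -0.6]
finger_gap: 0.0
gripper_force: 0.0
```

```bash
python3 -c "
from h import *
import cv2
where()
i0=cv2.imread('pics/scene0.png');i1=manip.snapshot('scene')[:,:,::-1];w=manip.snapshot('wrist')[:,:,::-1]
a=np.hstack([cv2.resize(i1[150:330,220:400],(450,450),interpolation=2),cv2.resize(w[150:400,220:414],(349,450),interpolation=2)])
cv2.imwrite('pics/p9.png',a)"
```

```text
t 7.65 local mm [-72.   73.5  41.8] tool x in local [-1.    -0.001  0.   ] z [-0. -0. -1.] F [-0.1  0.6 -0.6] 0.00015825756565329425
```

View pics/p9.png

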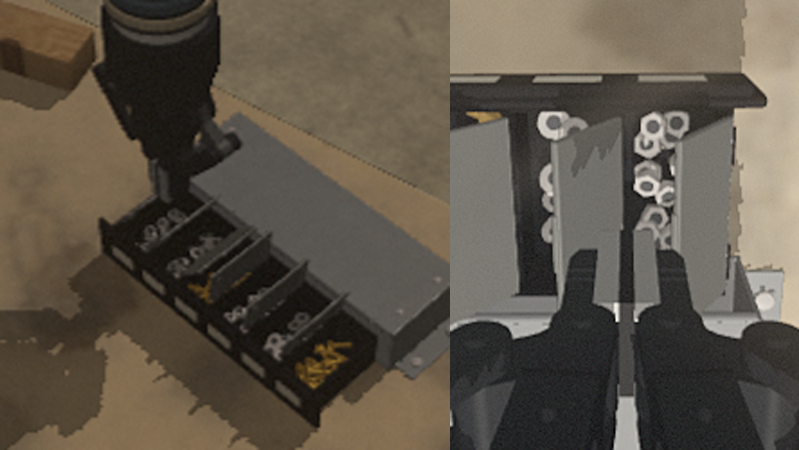

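The wrist view shows the fingertip end at about (320,279) in the full image, with lid 1 still standing to its right. I'll work out from both cameras how far behind the TCP the real tip is.

```bash
python3 -c "
from h import *
s=manip.sense();p=np.array(s['tcp_pos']);M=R.from_quat(s['tool_rot']).as_matrix()
W=cam('wrist');C=cam('scene');print(s['t'],W[3]-p,(M.T@(W[3]-p)).round(4))
for b in(0,.005,.01,.015,.02,.025,.03):
    q=p-M[:,2]*b
    print(b,proj(W,q).round(1),proj(W,q+M[:,0]*.011).round(1),proj(W,q-M[:,0]*.011).round(1),((proj(C,q)-[220,150])*2.5).round(0))
v,e=fit();r=R.from_euler('z',v[2])
for z in (.0365,.06):
  print(proj(W,r.apply([(-.1,.101,z),(-.04,.101,z),(-.04,.08,z),(-.1,.08,z)])+[v[0],v[1],0]).round(0))
"
```

```text
7.75 [-0.07546224  0.01202903  0.17368926] [ 0.0764 -0.0016 -0.1737]
0 [[320.5 267.8]] [[320.6 249.2]] [[320.4 285.8]] [[171. 220.]]
0.005 [[320.6 271.6]] [[320.7 252.5]] [[320.5 290. ]] [[171. 215.]]
0.01 [[320.7 275.5]] [[320.7 256. ]] [[320.6 294.3]] [[171. 211.]]
0.015 [[320.7 279.7]] [[320.8 259.7]] [[320.7 298.9]] [[170. 206.]]
0.02 [[320.8 284.1]] [[320.9 263.7]] [[320.7 303.8]] [[170. 202.]]
0.025 [[320.9 288.8]] [[321.  267.8]] [[320.8 308.9]] [[170. 197.]]
0.03 [[321.  293.7]] [[321.1 272.2]] [[320.9 314.4]] [[170. 193.]]
[[372. 216.]
 [367. 314.]
 [332. 314.]
 [333. 216.]]
[[379. 229.]
 [373. 337.]
 [333. 337.]
 [335. 229.]]
```

The two views disagree, but both put the real tip some 15–35 mm behind the nominal TCP. That explains why nothing was touched. I'll calibrate it with a gentle touch on the free bench left of the tray.

>>> drive_tool --motion '[[[0,0,0,-0.8,0],[0,0,0,-1.5,0],[0,0,1.2,-1.5,0],[0,0,2.35,-1.5,0],[0,0,2.35,-0.5,0],[0,0,2.35,0.4,0],[0,0,2.35,0.7,0],[0,0,2.35,0.9,0],[0,0,2.35,0.9,0]]]'

```text
t: 8.65
tcp_pos: [0.5097, 0.1533, 0.0146]
tool_rot: [0.089, 0.996, -0.0, -0.0]
force: [-0.5, 0.2, 0.2]
finger_gap: -0.001
gripper_force: 0.0
```

>>> drive_tool --motion '[[[0,0,0,0.1,0],[0,0,0,0.2,0],[0,0,0,0.27,0],[0,0,0,0.33,0]]]'

```text
t: 9.05
tcp_pos: [0.51, 0.1534, 0.0051]
tool_rot: [0.089, 0.996, 0.0, 0.0]
force: [0.3, -0.1, 0.6]
finger_gap: 0.003
gripper_force: 0.0
```

```bash
python3 -c "
from h import *
where()"
```

```text
t 9.05 local mm [-71.7 144.5   5.1] tool x in local [-1.    -0.    -0.001] z [ 7.e-04  2.e-04 -1.e+00] F [ 0.3 -0.   0.6] 0.0030563839916009222
```

Now down in 2 mm steps.

>>> drive_tool --motion '[[[0,0,0,0.07,0],[0,0,0,0.13,0],[0,0,0,0.2,0]]]'

```text
t: 9.35
tcp_pos: [0.5098, 0.1534, -0.0012]
tool_rot: [0.089, 0.996, 0.0, 0.0]
force: [-0.3, 0.2, -0.7]
finger_gap: -0.004
gripper_force: 0.0
```

>>> drive_tool --motion '[[[0,0,0,0.05,0],[0,0,0,0.1,0]]]'

```text
t: 9.55
tcp_pos: [0.5097, 0.1535, -0.0043]
tool_rot: [0.089, 0.996, -0.0, -0.0]
force: [-0.3, 0.9, -0.1]
finger_gap: -0.001
gripper_force: 0.0
```

>>> drive_tool --motion '[[[0,0,0,0.05,0],[0,0,0,0.1,0]]]'

```text
t: 9.75
tcp_pos: [0.5097, 0.1535, -0.0072]
tool_rot: [0.089, 0.996, -0.0, -0.0]
force: [-0.1, -0.1, 1.1]
finger_gap: 0.0
gripper_force: 0.0
```

>>> drive_tool --motion '[[[0,0,0,0.05,0],[0,0,0,0.1,0]]]'

```text
t: 9.95
tcp_pos: [0.5097, 0.1535, -0.0102]
tool_rot: [0.089, 0.996, 0.0, 0.0]
force: [-0.3, 0.3, -0.5]
finger_gap: 0.005
gripper_force: 0.0
```

The TCP already reads -10 mm with no contact, so the real tip is higher than stated. I'll keep stepping down.

>>> drive_tool --motion '[[[0,0,0,0.05,0],[0,0,0,0.1,0]]]'

```text
t: 10.15
tcp_pos: [0.5097, 0.1534, -0.0132]
tool_rot: [0.089, 0.996, -0.0, 0.0]
force: [-0.3, -0.1, 0.5]
finger_gap: -0.003
gripper_force: 0.0
```

>>> drive_tool --motion '[[[0,0,0,0.05,0],[0,0,0,0.1,0]]]'

```text
t: 10.35
tcp_pos: [0.5097, 0.1535, -0.0162]
tool_rot: [0.089, 0.996, -0.0, -0.0]
force: [0.2, 0.3, 0.3]
finger_gap: -0.004
gripper_force: 0.0
```

>>> drive_tool --motion '[[[0,0,0,0.05,0],[0,0,0,0.1,0]]]'

```text
t: 10.55
tcp_pos: [0.5097, 0.1535, -0.0192]
tool_rot: [0.089, 0.996, -0.0, -0.0]
force: [-0.4, 0.5, -0.3]
finger_gap: -0.004
gripper_force: 0.0
```

>>> drive_tool --motion '[[[0,0,0,0.05,0],[0,0,0,0.1,0]]]'

```text
t: 10.75
tcp_pos: [0.5097, 0.1535, -0.0222]
tool_rot: [0.089, 0.996, -0.0, -0.0]
force: [0.2, -0.1, 0.2]
finger_gap: -0.001
gripper_force: 0.0
```

>>> drive_tool --motion '[[[0,0,0,0.05,0],[0,0,0,0.1,0]]]'

```text
t: 10.95
tcp_pos: [0.5097, 0.1534, -0.0252]
tool_rot: [0.089, 0.996, -0.0, 0.0]
force: [-0.2, 0.1, -0.1]
finger_gap: 0.002
gripper_force: 0.0
```

>>> drive_tool --motion '[[[0,0,0,0.05,0],[0,0,0,0.1,0]]]'

```text
t: 11.15
tcp_pos: [0.5097, 0.1534, -0.0282]
tool_rot: [0.089, 0.996, -0.0, 0.0]
force: [-0.2, -1.1, 0.5]
finger_gap: 0.002
gripper_force: 0.0
```

>>> drive_tool --motion '[[[0,0,0,0.05,0],[0,0,0,0.1,0]]]'

```text
t: 11.35
tcp_pos: [0.5097, 0.1535, -0.0312]
tool_rot: [0.089, 0.996, 0.0, 0.0]
force: [-0.0, -0.5, -0.2]
finger_gap: 0.003
gripper_force: 0.0
```

>>> drive_tool --motion '[[[0,0,0,0.05,0],[0,0,0,0.1,0]]]'

```text
t: 11.55
tcp_pos: [0.5098, 0.1534, -0.032]
tool_rot: [0.089, 0.996, -0.0, 0.0]
force: [-5.0, -0.6, 30.8]
finger_gap: 0.003
gripper_force: 15.8
```

>>> drive_tool --motion '[[[0,0,0,0.05,0],[0,0,0,0.1,0]]]'

```text
t: 11.75
tcp_pos: [0.5098, 0.1535, -0.0321]
tool_rot: [0.088, 0.996, 0.0, 0.001]
force: [-8.7, -1.2, 53.9]
finger_gap: 0.0
gripper_force: 27.3
```

```bash
python3 -c "
from h import *
import cv2
where()
s=manip.sense();p=np.array(s['tcp_pos']);M=R.from_quat(s['tool_rot']).as_matrix();C=cam('scene')
i0=cv2.imread('pics/scene0.png');i1=manip.snapshot('scene')[:,:,::-1].copy();cv2.imwrite('pics/scene2.png',i1)
for b in(0,.02,.03,.04,.05): print(b,proj(C,p-M[:,2]*b).round(1))
D=np.abs(i1.astype(int)-i0).mean(2)
u=proj(C,p-M[:,2]*.03)[0]
c=int(u[0])
print(c,[(r,i1[r,c-12:c+14:3].mean(1).round().astype(int).tolist()) for r in range(200,256,2)])"
```

```text
t 11.75 local mm [-71.9 144.6 -32.1] tool x in local [-1.    -0.001 -0.002] z [ 1.6e-03  2.0e-04 -1.0e+00] F [-8.3 -2.7 53.9] 0.00014372268092170248
0 [[265.4 242.2]]
0.02 [[264.8 235.7]]
0.03 [[264.4 232.4]]
0.04 [[264.1 229. ]]
0.05 [[263.7 225.6]]
264 [(200, [25, 26, 24, 25, 26, 27, 22, 26, 29]), (202, [20, 28, 25, 23, 24, 24, 25, 36, 34]), (204, [25, 24, 27, 23, 24, 24, 27, 29, 37]), (206, [21, 29, 26, 23, 25, 29, 24, 26, 40]), (208, [23, 26, 22, 21, 26, 22, 25, 23, 52]), (210, [22, 25, 22, 21, 26, 20, 22, 33, 54]), (212, [27, 23, 26, 22, 27, 19, 23, 52, 31]), (214, [87, 27, 24, 25, 26, 21, 22, 45, 32]), (216, [107, 23, 22, 27, 22, 24, 25, 46, 31]), (218, [105, 18, 20, 23, 26, 24, 32, 29, 26]), (220, [101, 74, 47, 24, 20, 28, 26, 27, 24]), (222, [99, 105, 41, 20, 21, 23, 20, 24, 22]), (224, [101, 103, 38, 32, 22, 25, 23, 26, 42]), (226, [100, 103, 43, 56, 26, 23, 21, 85, 97]), (228, [101, 104, 54, 57, 24, 25, 19, 94, 88]), (230, [101, 103, 59, 57, 24, 20, 15, 96, 92]), (232, [102, 71, 62, 56, 26, 19, 86, 96, 48]), (234, [79, 66, 63, 57, 38, 47, 93, 47, 20]), (236, [60, 64, 62, 58, 60, 58, 44, 36, 15]), (238, [62, 62, 66, 21, 55, 40, 33, 16, 21]), (240, [61, 62, 61, 21, 30, 23, 22, 16, 16]), (242, [59, 59, 56, 19, 23, 17, 18, 16, 21]), (244, [57, 57, 54, 19, 24, 25, 22, 22, 16]), (246, [54, 54, 57, 17, 24, 25, 20, 19, 23]), (248, [47, 49, 56, 23, 35, 13, 20, 24, 67]), (250, [47, 49, 55, 25, 19, 73, 12, 21, 23]), (252, [48, 52, 53, 57, 21, 71, 50, 23, 26]), (254, [48, 48, 48, 52, 54, 20, 75, 27, 17])]
```

Contact is at TCP z ≈ -0.032, so the real tip is 32 mm behind the nominal TCP and tip z = TCP z + 32 mm. I'll lift to a TCP of about 19.5 mm (tip at 51.5) and sweep.

>>> drive_tool --motion '[[[0,0,0,-0.5,0],[0,0,0,-1.2,0],[0,0,0,-1.89,0],[0,0,0,-1.89,0],[0,0,-0.25,-1.89,0],[0,0,-0.5,-1.89,0],[0,0,-0.75,-1.89,0],[0,0,-1.0,-1.89,0],[0,0,-1.25,-1.89,0],[0,0,-1.5,-1.89,0]]]'

```text
t: 12.8
tcp_pos: [0.5015, 0.1084, 0.0193]
tool_rot: [0.089, 0.996, 0.0, -0.0]
force: [0.2, 0.7, 0.1]
finger_gap: 0.002
gripper_force: 0.2
```

>>> drive_tool --motion '[[[0,0,-0.2,0,0],[0,0,-0.4,0,0],[0,0,-0.6,0,0],[0,0,-0.8,0,0]]]'

```text
t: 13.2
tcp_pos: [0.4975, 0.0851, 0.0196]
tool_rot: [0.089, 0.996, -0.0, 0.0]
force: [0.8, 0.2, 0.9]
finger_gap: -0.004
gripper_force: 0.0
```

```bash
cat >> h.py <<'E'
def diffs(n='scene'):
    import cv2
    v,e=fit();r=R.from_euler('z',v[2]);C=cam(n)
    i0=cv2.imread(f'pics/{n}0.png').astype(int);i1=manip.snapshot(n)[:,:,::-1].astype(int)
    for i in range(6):
        y=.101-.034*i;d=.07;m=np.zeros((480,640),np.uint8)
        u=proj(C,r.apply([(-d-.025,y-.005,.0365),(-d+.025,y-.005,.0365),(-d+.025,y-.028,.0365),(-d-.025,y-.028,.0365)])+[v[0],v[1],0])
        cv2.fillPoly(m,[u.round().astype(int)],1);a,b=i0[m>0],i1[m>0]
        print(n,i+1,"mean",a.mean().round(1),"->",b.mean().round(1),"std",a.mean(1).std().round(1),"->",b.mean(1).std().round(1))
E
python3 -c "
from h import *
where();diffs()"
```

```text
t 13.2 local mm [-71.9  75.   19.6] tool x in local [-1.    -0.001 -0.   ] z [ 2.e-04 -0.e+00 -1.e+00] F [0.7 0.3 0.9] -0.0044811518736535445
scene 1 mean 31.9 -> 39.7 std 16.1 -> 15.8
scene 2 mean 30.4 -> 31.1 std 17.1 -> 19.7
scene 3 mean 34.0 -> 36.8 std 13.6 -> 15.2
scene 4 mean 32.5 -> 35.8 std 17.4 -> 19.1
scene 5 mean 33.9 -> 37.6 std 20.3 -> 22.3
scene 6 mean 36.4 -> 40.7 std 19.4 -> 21.2
```

Forces stay small, so I'll continue the first pass.

>>> drive_tool --motion '[[[0,0,-0.25,0,0],[0,0,-0.5,0,0],[0,0,-0.75,0,0],[0,0,-1.0,0,0],[0,0,-1.25,0,0],[0,0,-1.5,0,0],[0,0,-1.75,0,0],[0,0,-2.0,0,0],[0,0,-2.25,0,0],[0,0,-2.5,0,0]]]'

```text
t: 14.25
tcp_pos: [0.4842, 0.0111, 0.0196]
tool_rot: [0.089, 0.996, 0.0, -0.0]
force: [0.5, 0.0, 0.3]
finger_gap: 0.003
gripper_force: 0.1
```

>>> drive_tool --motion '[[[0,0,-0.25,0,0],[0,0,-0.5,0,0],[0,0,-0.75,0,0],[0,0,-1.0,0,0],[0,0,-1.25,0,0],[0,0,-1.5,0,0],[0,0,-1.75,0,0],[0,0,-2.0,0,0],[0,0,-2.25,0,0],[0,0,-2.5,0,0]]]'

```text
t: 15.25
tcp_pos: [0.4709, -0.0627, 0.0196]
tool_rot: [0.089, 0.996, 0.0, -0.0]
force: [0.0, 0.8, -0.5]
finger_gap: -0.001
gripper_force: 0.2
```

>>> drive_tool --motion '[[[0,0,-0.25,0,0],[0,0,-0.5,0,0],[0,0,-0.75,0,0],[0,0,-1.0,0,0],[0,0,-1.25,0,0],[0,0,-1.5,0,0],[0,0,-1.5,-0.6,0],[0,0,-1.5,-1.2,0],[0,0,-1.5,-1.8,0],[0,0,-1.5,-2.0,0]]]'

```text
t: 16.25
tcp_pos: [0.4639, -0.1071, 0.081]
tool_rot: [0.089, 0.996, -0.001, 0.001]
force: [0.8, 0.2, -0.7]
finger_gap: 0.001
gripper_force: 0.0
```

```bash
python3 -c "
from h import *
where();diffs()"
```

```text
t 16.25 local mm [ -70.9 -120.1   81. ] tool x in local [-1.    -0.    -0.003] z [ 2.8e-03 -8.0e-04 -1.0e+00] F [ 0.7  0.4 -0.7] 0.001420263085611723
scene 1 mean 31.9 -> 57.0 std 16.1 -> 15.9
scene 2 mean 30.4 -> 56.3 std 17.1 -> 17.2
scene 3 mean 34.0 -> 56.2 std 13.6 -> 15.3
scene 4 mean 32.5 -> 56.9 std 17.4 -> 17.6
scene 5 mean 33.9 -> 58.5 std 20.3 -> 17.1
scene 6 mean 36.4 -> 56.0 std 19.4 -> 15.2
```

All six bins changed, so the lids are now folded to about 0.5 rad. Second pass at tip height ≈ 40.5 mm.

>>> drive_tool --motion '[[[0,0,1.4,0,0],[0,0,2.8,0,0],[0,0,4.2,0,0],[0,0,5.6,0,0],[0,0,7.0,0,0],[0,0,8.2,0,0],[0,0,8.6,0.6,0],[0,0,8.6,1.4,0],[0,0,8.6,2.1,0],[0,0,8.6,2.4,0]]]'

```text
t: 17.3
tcp_pos: [0.5067, 0.1476, 0.0051]
tool_rot: [0.088, 0.996, -0.0, -0.002]
force: [0.4, 0.1, -1.1]
finger_gap: 0.002
gripper_force: 0.0
```

>>> drive_tool --motion '[[[0,0,0,0,0],[0,0,0,0,0]]]'

```text
t: 17.5
tcp_pos: [0.5088, 0.1473, 0.0076]
tool_rot: [0.089, 0.996, -0.0, -0.0]
force: [-0.5, 0.0, 0.8]
finger_gap: -0.0
gripper_force: 0.0
```

```bash
python3 -c "
from h import *
where()"
```

```text
t 17.5 local mm [-71.8 138.3   7.6] tool x in local [-1. -0.  0.] z [-1.e-04 -0.e+00 -1.e+00] F [-0.5 -0.1  0.8] -0.0003573571001231204
```

>>> drive_tool --motion '[[[0,0,-0.28,0,0],[0,0,-0.56,0,0],[0,0,-0.84,0,0],[0,0,-1.12,0,0],[0,0,-1.4,0,0],[0,0,-1.68,0,0],[0,0,-1.96,0,0],[0,0,-2.24,0,0],[0,0,-2.52,0,0],[0,0,-2.8,0,0]]]'

```text
t: 18.5
tcp_pos: [0.4937, 0.0642, 0.0076]
tool_rot: [0.089, 0.996, -0.0, -0.0]
force: [-0.6, -0.1, 0.5]
finger_gap: -0.002
gripper_force: 0.1
```

>>> drive_tool --motion '[[[0,0,-0.28,0,0],[0,0,-0.56,0,0],[0,0,-0.84,0,0],[0,0,-1.12,0,0],[0,0,-1.4,0,0],[0,0,-1.68,0,0],[0,0,-1.96,0,0],[0,0,-2.24,0,0],[0,0,-2.52,0,0],[0,0,-2.8,0,0]]]'

```text
t: 19.5
tcp_pos: [0.4789, -0.0185, 0.0076]
tool_rot: [0.089, 0.996, -0.0, 0.0]
force: [0.4, 0.7, 1.1]
finger_gap: -0.002
gripper_force: 0.4
```

>>> drive_tool --motion '[[[0,0,-0.28,0,0],[0,0,-0.56,0,0],[0,0,-0.84,0,0],[0,0,-1.12,0,0],[0,0,-1.4,0,0],[0,0,-1.68,0,0],[0,0,-1.96,0,0],[0,0,-2.24,0,0],[0,0,-2.52,0,0],[0,0,-2.8,0,0]]]'

```text
t: 20.5
tcp_pos: [0.464, -0.1012, 0.0076]
tool_rot: [0.089, 0.996, -0.0, 0.0]
force: [0.4, 0.7, -0.3]
finger_gap: -0.001
gripper_force: 0.0
```

```bash
python3 -c "
from h import *
where();diffs()"
```

```text
t 20.5 local mm [ -71.9 -114.2    7.6] tool x in local [-1.    -0.001 -0.   ] z [ 0. -0. -1.] F [ 0.3  0.8 -0.3] -0.0008712647990167676
scene 1 mean 31.9 -> 74.6 std 16.1 -> 5.9
scene 2 mean 30.4 -> 73.8 std 17.1 -> 6.7
scene 3 mean 34.0 -> 73.7 std 13.6 -> 4.9
scene 4 mean 32.5 -> 72.0 std 17.4 -> 8.9
scene 5 mean 33.9 -> 65.8 std 20.3 -> 17.5
scene 6 mean 36.4 -> 57.8 std 19.4 -> 21.8
```

Lids are now at about 0.1 rad or less. Final pass at tip ≈ 37 mm.

>>> drive_tool --motion '[[[0,0,-0.2,-0.6,0],[0,0,0.8,-0.8,0],[0,0,2.2,-0.8,0],[0,0,3.6,-0.8,0],[0,0,5.0,-0.8,0],[0,0,6.4,-0.8,0],[0,0,7.6,-0.8,0],[0,0,8.3,-0.5,0],[0,0,8.3,-0.1,0],[0,0,8.3,0.08,0]]]'

```text
t: 21.55
tcp_pos: [0.5071, 0.1447, 0.0041]
tool_rot: [0.088, 0.996, -0.0, -0.001]
force: [0.2, -0.2, 0.2]
finger_gap: 0.003
gripper_force: 0.0
```

>>> drive_tool --motion '[[[0,0,0,0,0],[0,0,0,0,0]]]'

```text
t: 21.75
tcp_pos: [0.5078, 0.1434, 0.005]
tool_rot: [0.089, 0.996, -0.0, -0.001]
force: [0.3, 0.3, -0.2]
finger_gap: 0.001
gripper_force: 0.0
```

```bash
python3 -c "
from h import *
where()"
```

```text
t 21.75 local mm [-72.1 134.3   5. ] tool x in local [-1.     0.001  0.001] z [-1.1e-03 -4.0e-04 -1.0e+00] F [ 0.2  0.4 -0.2] 0.0005706673826394829
```

>>> drive_tool --motion '[[[0,0,-0.27,0,0],[0,0,-0.54,0,0],[0,0,-0.81,0,0],[0,0,-1.08,0,0],[0,0,-1.35,0,0],[0,0,-1.62,0,0],[0,0,-1.89,0,0],[0,0,-2.16,0,0]]]'

```text
t: 22.55
tcp_pos: [0.4966, 0.0801, 0.0052]
tool_rot: [0.089, 0.996, 0.0, -0.0]
force: [0.3, -0.2, 1.6]
finger_gap: 0.005
gripper_force: 0.5
```

```bash
python3 -c "
from h import *
where()"
```

```text
t 22.55 local mm [-72.   70.    5.2] tool x in local [-1. -0.  0.] z [-0.  0. -1.] F [ 0.3 -0.1  1.6] 0.004505187116875667
```

>>> drive_tool --motion '[[[0,0,-0.27,0.02,0],[0,0,-0.54,0.02,0],[0,0,-0.81,0.02,0],[0,0,-1.08,0.02,0],[0,0,-1.35,0.02,0],[0,0,-1.62,0.02,0],[0,0,-1.89,0.02,0],[0,0,-2.16,0.02,0]]]'

```text
t: 23.35
tcp_pos: [0.4852, 0.0165, 0.0047]
tool_rot: [0.089, 0.996, 0.0, 0.0]
force: [0.0, 1.3, 1.5]
finger_gap: 0.001
gripper_force: 1.0
```

>>> drive_tool --motion '[[[0,0,-0.27,0,0],[0,0,-0.54,0,0],[0,0,-0.81,0,0],[0,0,-1.08,0,0],[0,0,-1.35,0,0],[0,0,-1.62,0,0],[0,0,-1.89,0,0],[0,0,-2.16,0,0]]]'

```text
t: 24.15
tcp_pos: [0.4736, -0.0474, 0.0046]
tool_rot: [0.089, 0.996, 0.0, -0.0]
force: [0.6, 2.7, 2.7]
finger_gap: 0.003
gripper_force: 1.8
```

>>> drive_tool --motion '[[[0,0,-0.27,0,0],[0,0,-0.54,0,0],[0,0,-0.81,0,0],[0,0,-1.08,0,0],[0,0,-1.35,0,0],[0,0,-1.62,0,0],[0,0,-1.85,0,0]]]'

```text
t: 24.85
tcp_pos: [0.4638, -0.1025, 0.0043]
tool_rot: [0.089, 0.996, -0.0, -0.0]
force: [-0.8, -0.7, 0.6]
finger_gap: 0.004
gripper_force: 0.0
```

```bash
python3 -c "
from h import *
where();diffs()"
```

```text
t 24.85 local mm [ -71.9 -115.5    4.3] tool x in local [-1.    -0.001  0.   ] z [-2.e-04 -5.e-04 -1.e+00] F [-0.7 -0.8  0.6] 0.004307978199835799
scene 1 mean 31.9 -> 77.3 std 16.1 -> 2.4
scene 2 mean 30.4 -> 76.9 std 17.1 -> 2.2
scene 3 mean 34.0 -> 76.7 std 13.6 -> 1.7
scene 4 mean 32.5 -> 75.8 std 17.4 -> 3.6
scene 5 mean 33.9 -> 68.0 std 20.3 -> 18.6
scene 6 mean 36.4 -> 59.6 std 19.4 -> 23.7
```

All lids look uniformly flat, with forces below 4 N. I'll move up and round to the front of the tray.

>>> drive_tool --motion '[[[0,0,-0.1,-0.8,0],[0,0.3,0.3,-1.5,0],[0,1.0,1.2,-1.6,0],[0,1.6,2.2,-1.6,0],[0,2.2,3.2,-1.6,0],[0,2.4,3.85,-1.6,0],[0,2.4,3.85,-1.6,0],[0,2.4,3.85,-1.6,0]]]'

```text
t: 25.7
tcp_pos: [0.414, 0.0248, 0.0525]
tool_rot: [0.088, 0.996, -0.0, 0.0]
force: [-0.0, 0.1, 0.3]
finger_gap: -0.003
gripper_force: 0.0
```

```bash
python3 -c "
from h import *
import cv2
where();diffs();diffs('top')
i1=manip.snapshot('scene')[:,:,::-1];w=manip.snapshot('wrist')[:,:,::-1]
a=np.hstack([cv2.resize(i1[180:330,240:410],(450,397),interpolation=2),cv2.resize(w[100:480],(350,397)) if 0 else cv2.resize(w,(350,262),interpolation=3) if 0 else cv2.copyMakeBorder(cv2.resize(w,(350,262),interpolation=3),0,135,0,0,cv2.BORDER_CONSTANT)])
cv2.imwrite('pics/p10.png',a)"
```

```text
t 25.7 local mm [-143.4    1.    52.5] tool x in local [-1.    -0.002 -0.001] z [ 8.e-04 -3.e-04 -1.e+00] F [-0.1  0.1  0.3] -0.003119892661780478
scene 1 mean 31.9 -> 22.5 std 16.1 -> 2.4
scene 2 mean 30.4 -> 37.7 std 17.1 -> 17.4
scene 3 mean 34.0 -> 54.7 std 13.6 -> 20.0
scene 4 mean 32.5 -> 70.1 std 17.4 -> 3.3
scene 5 mean 33.9 -> 71.1 std 20.3 -> 2.2
scene 6 mean 36.4 -> 71.8 std 19.4 -> 2.5
top 1 mean 57.7 -> 86.5 std 21.6 -> 15.2
top 2 mean 58.2 -> 74.8 std 24.6 -> 20.9
top 3 mean 48.1 -> 80.8 std 20.7 -> 15.4
top 4 mean 53.4 -> 81.3 std 33.4 -> 15.5
top 5 mean 59.8 -> 78.0 std 35.4 -> 20.4
top 6 mean 39.9 -> 84.2 std 27.8 -> 15.9
```

View pics/p10.png

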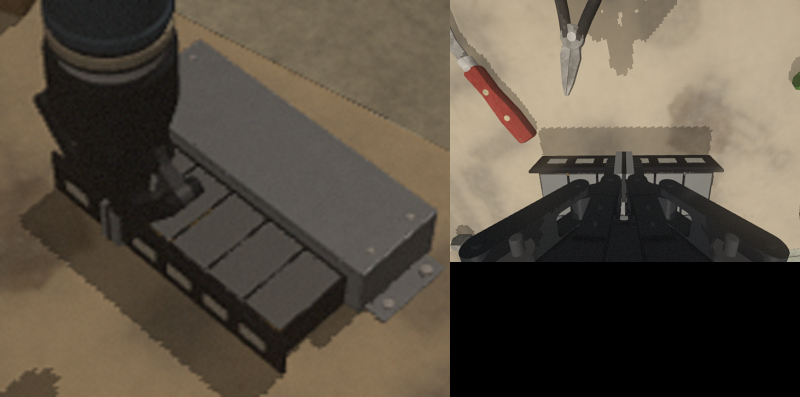

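The picture shows the lids lying flat and the tray still out, with the fingers in front of the plate's middle. Now I'll lower the fingertips and push.

>>> drive_tool --motion '[[[0,0,0,0.7,0],[0,0,0,1.4,0],[0,0,0,2.0,0],[0,0,0,2.22,0],[0,0,0,2.22,0],[0,-0.2,0,2.22,0],[0,-0.4,0,2.22,0],[0,-0.6,0,2.22,0],[0,-0.8,0,2.22,0],[0,-1.0,0,2.22,0]]]'

```text
t: 26.9
tcp_pos: [0.4416, 0.0201, -0.0137]
tool_rot: [0.088, 0.996, 0.0, -0.002]
force: [-3.7, 0.8, 2.1]
finger_gap: 0.002
gripper_force: 1.8
```

>>> drive_tool --motion '[[[0,-0.15,0,0,0],[0,-0.3,0,0,0],[0,-0.45,0,0,0],[0,-0.6,0,0,0],[0,-0.75,0,0,0],[0,-0.9,0,0,0]]]'

```text
t: 27.5
tcp_pos: [0.4698, 0.0151, -0.0141]
tool_rot: [0.089, 0.996, 0.0, -0.0]
force: [-2.4, 2.4, 2.0]
finger_gap: -0.003
gripper_force: 1.7
```

```bash
python3 -c "
from h import *
where()"
```

```text
t 27.5 local mm [-86.7   1.2 -14.1] tool x in local [-1.    -0.001  0.   ] z [-4.e-04  1.e-04 -1.e+00] F [-2.8  1.9  2. ] -0.0033779389028221196
```

>>> drive_tool --motion '[[[0,-0.15,0,0,0],[0,-0.3,0,0,0],[0,-0.4,0,0,0],[0,-0.5,0,0,0],[0,-0.6,0,0,0],[0,-0.7,0,0,0]]]'

```text
t: 28.1
tcp_pos: [0.4904, 0.0113, -0.0141]
tool_rot: [0.089, 0.996, 0.0, -0.0]
force: [-3.2, 2.9, -0.2]
finger_gap: -0.003
gripper_force: 1.6
```

>>> drive_tool --motion '[[[0,-0.05,0,0,0],[0,-0.1,0,0,0]]]'

```text
t: 28.3
tcp_pos: [0.4933, 0.0107, -0.014]
tool_rot: [0.089, 0.996, 0.0, -0.0]
force: [-1.5, 2.5, 0.3]
finger_gap: -0.0
gripper_force: 1.6
```

>>> drive_tool --motion '[[[0,-0.05,0,0,0],[0,-0.1,0,0,0]]]'

```text
t: 28.5
tcp_pos: [0.4962, 0.0102, -0.014]
tool_rot: [0.089, 0.996, 0.0, -0.0]
force: [-2.6, 2.2, 0.1]
finger_gap: -0.006
gripper_force: 1.6
```

```bash
python3 -c "
from h import *
where()"
```

```text
t 28.5 local mm [-60.    1.1 -14. ] tool x in local [-1. -0.  0.] z [-3.e-04  0.e+00 -1.e+00] F [-2.9  1.7  0.1] -0.005675644889443351
```

>>> drive_tool --motion '[[[0,-0.05,0,0,0],[0,-0.1,0,0,0]]]'

```text
t: 28.7
tcp_pos: [0.4992, 0.0097, -0.014]
tool_rot: [0.089, 0.996, 0.0, -0.0]
force: [-1.8, 3.3, 0.3]
finger_gap: 0.0
gripper_force: 1.6
```

>>> drive_tool --motion '[[[0,-0.03,0,0,0],[0,-0.06,0,0,0]]]'

```text
t: 28.9
tcp_pos: [0.501, 0.0093, -0.014]
tool_rot: [0.089, 0.996, -0.0, -0.0]
force: [-2.7, 2.9, 0.1]
finger_gap: 0.001
gripper_force: 1.5
```

>>> drive_tool --motion '[[[0,-0.03,0,0,0],[0,-0.05,0,0,0]]]'

```text
t: 29.1
tcp_pos: [0.5025, 0.009, -0.014]
tool_rot: [0.089, 0.996, -0.0, -0.0]
force: [-2.7, 1.7, 0.4]
finger_gap: 0.0
gripper_force: 1.5
```

Local x is about -53.5. I'll continue in 1.5 mm steps until the force rises.

>>> drive_tool --motion '[[[0,-0.025,0,0,0],[0,-0.05,0,0,0]]]'

```text
t: 29.3
tcp_pos: [0.5024, 0.0091, -0.0141]
tool_rot: [0.089, 0.996, 0.0, -0.002]
force: [-5.4, 2.3, 2.3]
finger_gap: -0.001
gripper_force: 2.9
```

>>> drive_tool --motion '[[[0,-0.02,0,0,0],[0,-0.04,0,0,0]]]'

```text
t: 29.5
tcp_pos: [0.5023, 0.0091, -0.0141]
tool_rot: [0.088, 0.996, 0.0, -0.003]
force: [-6.5, 3.1, 3.5]
finger_gap: 0.0
gripper_force: 3.7
```

>>> drive_tool --motion '[[[0,-0.02,0,0,0],[0,-0.04,0,0,0]]]'

```text
t: 29.7
tcp_pos: [0.5022, 0.0091, -0.0141]
tool_rot: [0.088, 0.996, 0.0, -0.004]
force: [-9.3, 1.9, 5.3]
finger_gap: 0.0
gripper_force: 4.5
```

The tray has stopped with the force rising and no further motion. I'll back off and check it in the camera image.

>>> drive_tool --motion '[[[0,-0.03,0,0,0],[0,0.3,0,0,0],[0,0.8,0,0,0],[0,1.5,0,-0.3,0],[0,2.2,0,-1.0,0],[0,3.0,0,-2.2,0],[0,3.6,1.0,-3.4,0],[0,3.6,2.4,-4.4,0],[0,3.6,3.8,-5.0,0],[0,3.6,5.0,-5.0,0]]]'

```text
t: 30.7
tcp_pos: [0.4317, 0.1773, 0.14]
tool_rot: [0.089, 0.996, 0.001, 0.007]
force: [0.5, -0.3, 0.3]
finger_gap: -0.002
gripper_force: 0.0
```

```bash
python3 -c "
from h import *
import cv2
where()
i1=manip.snapshot('top')[:,:,::-1].astype(int);cv2.imwrite('pics/tend.png',i1.astype(np.uint8))
v,e=fit();r=R.from_euler('z',v[2]);C=cam('top')
g=i1.mean(2).astype(np.float32)
for y in(-.09,-.045,0,.045,.09):
    X=np.arange(-.060,-.0259,.002)
    u=proj(C,r.apply([(x,y,.042) for x in X])+[v[0],v[1],0]).astype(np.float32)
    print(y,[(int(x*1000),int(k)) for x,k in zip(X,cv2.remap(g,u[:,0],u[:,1],1)[:,0] if 0 else cv2.remap(g,u[:,:1],u[:,1:],1)[:,0])])
"
```

```text
t 30.7 local mm [-153.1  154.2  140. ] tool x in local [-1.    -0.001 -0.014] z [ 0.0136  0.0042 -0.9999] F [ 0.5 -0.2  0.3] -0.0018925012389752719
-0.09 [(-60, 72), (-57, 71), (-55, 70), (-53, 70), (-51, 70), (-49, 71), (-47, 71), (-45, 70), (-43, 62), (-41, 25), (-39, 20), (-37, 11), (-35, 31), (-33, 106), (-31, 108), (-29, 111), (-27, 110), (-25, 110)]
-0.045 [(-60, 78), (-57, 79), (-55, 80), (-53, 80), (-51, 80), (-49, 80), (-47, 80), (-45, 79), (-43, 60), (-41, 26), (-39, 18), (-37, 12), (-35, 41), (-33, 102), (-31, 109), (-29, 112), (-27, 112), (-25, 112)]
0 [(-60, 71), (-57, 71), (-55, 71), (-53, 70), (-51, 70), (-49, 70), (-47, 70), (-45, 70), (-43, 43), (-41, 20), (-39, 16), (-37, 15), (-35, 57), (-33, 102), (-31, 107), (-29, 108), (-27, 108), (-25, 109)]
0.045 [(-60, 83), (-57, 84), (-55, 84), (-53, 83), (-51, 83), (-49, 83), (-47, 83), (-45, 83), (-43, 44), (-41, 22), (-39, 14), (-37, 15), (-35, 68), (-33, 107), (-31, 110), (-29, 108), (-27, 108), (-25, 108)]
0.09 [(-60, 71), (-57, 70), (-55, 70), (-53, 69), (-51, 70), (-49, 70), (-47, 71), (-45, 72), (-43, 32), (-41, 24), (-39, 14), (-37, 16), (-35, 81), (-33, 109), (-31, 110), (-29, 109), (-27, 109), (-25, 110)]
```

The dark band, plate plus lip about 8 mm deep, lies directly against the roof edge all along the row. No gap or grey lid shows between them, so the tray is home.

```bash
python3 -c "
from station import manip
print(manip.sense()['qd'].round(3));print(manip.sign_off())"
```

```text
[-0.082  0.011  0.069 -0.052 -0.026 -0.145]
the job is handed in; nothing more can be done
None
```

I folded all six lids flat with the tray still out, then pushed the tray to its stop in the carrier. I handed the job in at about 31 s, with the arm clear and no verdict returned. While calibrating the fingertip height I pressed the bare bench with 54 N through the fingers, but wrist-force readings during the lid passes and the push stayed under about 12 N.

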